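# Clamp the chopping board under the wing screw

## Task

Push the chopping board back along the worktop with the fingertips until its whole far edge lies flat against the clamp's back stop. Then tighten the clamp: stroke the wings of its thumbscrew round clockwise (seen from above) with a fingertip, stroke after stroke, until the foot presses firmly on the board and the screw is tight. Do not pick anything up, and leave the things around the board where they are.

Things in the scene. Friction and masses are not known exactly. Their poses are not given: they have to be found in the camera images.
- clamp: Dark metal board clamp fixed to the worktop. Origin on the worktop right under the screw's axis; z up, x level towards the clamp's back (away from the robot), y to its left. Behind the screw a column 34 mm wide (front face at x = +35 mm) rises to z = 88 mm, so there is little room behind the wings; the front and both sides of the wings are free above the boss (radius 16 mm, top at z = 64 mm).
- back_stop (a point): Middle of the front face of the clamp's back stop, 11 mm above the worktop and 30 mm behind the screw's axis. The face is 170 mm wide, 34 mm high and looks along the clamp's -x, to the robot. From the column an arm 26 mm wide (z = 48 to 61 mm) reaches forward over the board to the boss that carries the screw.
- clamp_foot: Round metal foot, 28 mm across, at the lower end of the screw; it goes down 1 mm per radian of screw turn and does not turn itself. At screw value 0 its underside is 29 mm above the worktop, 8 mm above the board. Its origin is at the clamp's origin at screw value 0 and sinks with the foot.
- thumbscrew (a joint): Turn of the thumbscrew in rad, growing clockwise seen from above (tightening); starts between 0.3 and 2.3. The foot meets the board at about 8.0; push on until it resists and stops at about 8.5 to 8.7: tight. Released, a tight screw springs back to about 8.15; elsewhere it stays where it is left. While loose it takes about 0.04 N m (2 N on a wing at 20 mm radius).
- wings (a point): Point on the thumbscrew's axis at mid-height of its two wings, 90 mm above the worktop at screw value 0, sinking 1 mm per rad. The wings are upright light-metal ears on opposite sides of a hub of 10 mm radius; they reach out to 30 mm radius, are 5 mm thick and stand from 9 mm below to 12 mm above this point. At screw value 0 they lie along the clamp's y axis.
- board: Plain wooden chopping board, 170 mm (x) by 240 mm (y) by 21 mm thick, about 0.6 kg, loose on the worktop. Origin at the centre of its underside; its x axis points to the far edge, which belongs against the back stop. It starts 25 to 55 mm short of the stop, a little skewed and off to one side.
- board_far_edge (a point): Middle of the board's far edge, half-way up (11 mm above the worktop).
- board_near_edge (a point): Middle of the board's near edge (towards the robot), half-way up (11 mm above the worktop): the place to push.
- garlic: Garlic bulb, 60 mm, a bystander; origin at its underside.
- lemon: Lemon, 76 mm long, a bystander; origin at its underside.
- apple: Apple, 72 mm, a bystander; origin at its underside.
- tin: Food tin, 76 mm across and 58 mm high, a bystander; origin at its underside.

How it is judged:
On the way, in this order (a step that is already met when the one before it is completed fails the run):
1. the board's far edge lies flat against the back stop (x of board_far_edge in the frame of clamp above 0.026 m and angle between the x axis of board and the x axis of clamp, either way round below 0.04 rad), for 0.2 s.
2. the foot presses on the board (contact force between clamp_foot and board above 15 N), for 0.2 s.
At the end, for the whole second after the job is handed in: The board lies with its far edge against the back stop (middle of the edge within 4 mm, skew under 0.04 rad) and the clamp's foot presses on it with more than 15 N, everything at rest (all of step 1 and contact force between clamp_foot and board above 15 N and linear speed of board below 0.01 m/s and velocity of joint thumbscrew below 0.1 rad/s); the robot touches nothing.
It fails at once if the board is lifted or tipped up (height (world z) of board above 0.008 m or angle between board's own z axis and vertical above 0.06 rad).
It fails at once if a bystander is displaced by more than 30 mm (distance of any of garlic, lemon, apple, tin from where it was at the start of the episode above 0.03 m).
It also fails if it takes over 53 s, if anything falls off the work surface, if the arm or the gripper's body presses on something with over 40 N, if the wrist force passes 120 N, or if a joint passes its speed limit or range.

## Robot

A 6-joint arm with a two-finger parallel gripper is mounted at the origin on a cart in front of the work surface, level with it; the furniture and walls round the work are solid. World frame = base frame: x ahead of the robot, y to its left, z up, the work surface at z = 0. Lengths are in m, angles in rad, forces in N, time in s.
With the tool pointing down it reaches from about 0.2 to 0.875 m from the base axis. Payload 3.4 kg.
Tool frame: the origin (TCP) lies at the very end of the fingers, on their centre line; the grasp point (between the pads) lies 19 mm behind it; z points along the fingers, x is the direction in which the jaws open and shut, and the axes are right-handed (so a half turn about z gives the same grasp; the last joint's range is limited). The gripper opens to 94 mm and grips with 3 to 60 N. Pads are 16 mm wide; open, the fingers measure 119 mm over their backs; the gripper's body (75 mm by 177 mm) begins 78 mm behind the grasp point.
Start: joints at [-1.315, 0.276, 1.505, -0, 1.361, -0.121], TCP at [0.212, -0.535, 0.205] pointing down, gripper open.
Joint ranges: [-2.89, 2.89], [-0.75, 2.08], [0.22, 2.7], [-1.18, 4.32], [0.11, 2.71], [-2.7, 2.7]. Speed limits (rad/s): [2.57, 2.57, 3.14, 3.14, 3.14, 3.14].

## Interface

Orientations are given as a unit quaternion [x, y, z, w].
In Python, from station import env, optics, job_done, models gives the robot as it stands. The module is installed in compiled form; this text tells all that it offers.
- The arm moves only by the tool apply_moves, never from a script. Its argument "deltas" is a list of rows, each a list of 3 entries, a list of its own where there are three numbers: the opening, from -1 (shut) to 1 (fully open), then the shift along the tool's x, y, z in cm, then the turn, a rotation vector about the tool's x, y, z in rad. In form: [[hand, [tx, ty, tz], [ax, ay, az]], ...]. A call has exactly 8 rows; each row is the pose to reach, as a shift and turn from the pose commanded when the call began, along the tool's axes at that moment; what a row does not reach only later rows make up. A row lasts 1/10 s, in which the tool goes at most 50 mm and 8.59 degrees, less where a joint would pass 70% of its speed; a pose out of reach is approached as far as the arm can. A call with a gripper value outside its range is refused whole. The fingers move at their own pace and stop on an object; "grip_force" is the grip in N (left out, the last holds). Time passes only in rows, so rows that repeat a pose let the fingers close, or fill a call up. It gives the time, the measured TCP pose, the force and the opening at its end, in the units of the state.
- env.state(): the state, without advancing time (a new reading comes with each control period).
- optics.capture(name): name is "scene" or "top"; returns a dict with "frame" (400x640x3 uint8, red, green, blue), "fx", "fy", "cx", "cy" (pixels), "T" (4x4, takes a point from camera to world coordinates). Camera axes: x right, y down, z forward; pixel columns grow to the right and rows downward; lengths in m; the calibration is good to about 2 mm. A picture is of the moment at which its call begins. There is no depth.
- job_done(): hands the job in, once; it reports no verdict.
Trained networks look in the newest picture that a camera, given by its name, has taken for a name from the list of things; names that differ only in an ending like _2 or _b are one class to them, and where a whole thing is asked for, a point or a joint stands for the part that bears it (a point fixed in the world has none). Each returns a list of dicts, best first, with "conf" (0 to 1); they miss things now and then, are a little off and sometimes report something else, mostly with a low value. They report only what shows in the picture. A call takes as long as a camera call.
- models.look_for(name, camera): "point" ([x, y, z] in m, in world coordinates, good to about 4 mm: the middle of the surface that is visible of it).
- models.regions_of(name, camera): "mask" (400x640 bool, what is visible of it).
- models.landmark_of(name, camera): "point" ([x, y, z] in m, in world coordinates, good to about 4 mm: a listed point, or the origin of a listed thing).
The state is a dict: "time_s": time; "joint_positions": joint angles; "qvel": joint speeds; "joint_torque": joint torques, N m; "tool_pos": TCP position; "tool_rot": TCP orientation; "force": force on the tool from outside, world axes, zero at the start; "ft_torque": the same for the moment, N m; "gripper_width": finger opening in m.
Only numpy, scipy, OpenCV 4.12 (cv2) and the standard library are available. Lean on these libraries where they do the work, as an engineer would, in place of code of your own. Each camera call takes 0.05 s, during which the arm holds its last target. There are 200 camera calls.

## Working session

There is one attempt and no reset: what is moved stays moved. The work goes in short steps, Python scripts to look and compute and a tool call to move; the robot and the scene stay as the last step left them, time stands still between calls to the robot, and variables do not carry over. Pictures are saved under pics/ and viewed, about 8 in all and at most 12, crops included, and the job is handed in when it is done.

Besides the shell and the picture viewer there is one more tool, called after "Emit:" as a command line: name --argument value ..., lists and objects as JSON in quotes. apply_moves: Moves the arm, as the interface text tells. Its arguments: {"type":"object","properties":{"deltas":{"type":"array","items":{"type":"array"}},"grip_force":{"type":"number"}},"required":["deltas"]}

```bash
mkdir -p pics
cat > h.py <<'E'
import numpy as np, cv2
from scipy.spatial.transform import Rotation as R
from station import env, optics, job_done, models
def snap(cam,fn=None,crop=None,scale=1):
    c=optics.capture(cam)
    if fn:
        im=c["frame"][:,:,::-1].copy()
        if crop: im=im[crop[1]:crop[3],crop[0]:crop[2]]
        if scale!=1: im=cv2.resize(im,None,fx=scale,fy=scale,interpolation=cv2.INTER_CUBIC)
        cv2.imwrite("pics/"+fn,im)
    return c
def ray(c,u,v,z):
    d=c["T"][:3,:3]@np.array([(u-c["cx"])/c["fx"],(v-c["cy"])/c["fy"],1]); o=c["T"][:3,3]
    return o+d*(z-o[2])/d[2]
def proj(c,p):
    q=np.linalg.inv(c["T"])@np.append(p,1); return np.array([c["fx"]*q[0]/q[2]+c["cx"],c["fy"]*q[1]/q[2]+c["cy"]])
def st():
    s=env.state(); print("t",s["time_s"],"tcp",np.round(s["tool_pos"],4),"F",np.round(s["force"],1),"w",s["gripper_width"]); print("R\n",R.from_quat(s["tool_rot"]).as_matrix().round(3),"q",np.round(s["joint_positions"],2)); return s
E
python3 - <<'E'
from h import *
st()
for cam in ["scene","top"]:
    c=snap(cam,cam+"1.png"); print(cam,np.round(c["T"],3).tolist(),c["fx"])
    for n in ["clamp","back_stop","clamp_foot","wings","board","board_far_edge","board_near_edge","garlic","lemon","apple","tin"]:
        r=models.landmark_of(n,cam); print(n,[(np.round(x["point"],3).tolist(),round(x["conf"],2)) for x in r[:2]])
st()
E
```

```text
t 0.0 tcp [ 0.2114 -0.5341  0.2046] F [-0.6 -0.2  0.1] w 0.09415588869621716
R
 [[ 0.368 -0.93  -0.   ]
 [-0.93  -0.368  0.002]
 [-0.002 -0.    -1.   ]] q [-1.31  0.28  1.51 -0.    1.36 -0.12]
scene [[-0.437, -0.498, 0.749, -0.154], [-0.899, 0.221, -0.378, 0.554], [0.023, -0.839, -0.544, 0.641], [0.0, 0.0, 0.0, 1.0]] 420.1286092280247
clamp [([0.645, 0.19, -0.001], 0.77)]
back_stop [([0.673, 0.194, 0.006], 0.91)]
clamp_foot [([0.643, 0.182, -0.0], 0.51)]
wings [([0.645, 0.186, 0.091], 0.69)]
board [([0.545, 0.146, 0.0], 0.57), ([0.573, 0.386, 0.002], 0.23)]
board_far_edge [([0.624, 0.184, 0.007], 0.7), ([0.641, 0.188, 0.001], 0.51)]
board_near_edge [([0.467, 0.109, 0.007], 0.97), ([0.625, 0.179, 0.009], 0.32)]
garlic [([0.574, 0.385, 0.0], 0.95)]
lemon [([0.45, 0.335, 0.003], 0.85)]
apple [([0.702, -0.018, 0.001], 0.58)]
tin [([0.574, -0.069, -0.001], 0.93)]
top [[-0.019, -0.997, 0.08, 0.514], [-1.0, 0.021, 0.017, 0.154], [-0.019, -0.08, -0.997, 1.07], [0.0, 0.0, 0.0, 1.0]] 414.8701117342825
clamp [([0.642, 0.185, 0.0], 0.57)]
back_stop [([0.643, 0.186, 0.002], 0.66)]
clamp_foot [([0.646, 0.187, -0.002], 0.65)]
wings [([0.675, 0.2, 0.007], 0.67), ([0.645, 0.185, 0.09], 0.41)]
board [([0.55, 0.149, 0.003], 0.94), ([0.463, 0.112, 0.012], 0.41)]
board_far_edge [([0.624, 0.184, 0.013], 0.83), ([0.644, 0.188, 0.001], 0.46)]
board_near_edge [([0.465, 0.117, 0.009], 0.92)]
garlic [([0.576, 0.391, 0.003], 0.61)]
lemon [([0.448, 0.33, 0.0], 0.78)]
apple [([0.698, -0.021, 0.0], 0.88)]
tin [([0.57, -0.071, -0.0], 0.65)]
t 1.2 tcp [ 0.2116 -0.5347  0.2055] F [-0.2 -0.1  0.3] w 0.09411900761368351
R
 [[ 0.368 -0.93   0.   ]
 [-0.93  -0.368 -0.   ]
 [ 0.    -0.    -1.   ]] q [-1.31  0.28  1.5   0.    1.36 -0.12]
```

View pics/top1.png

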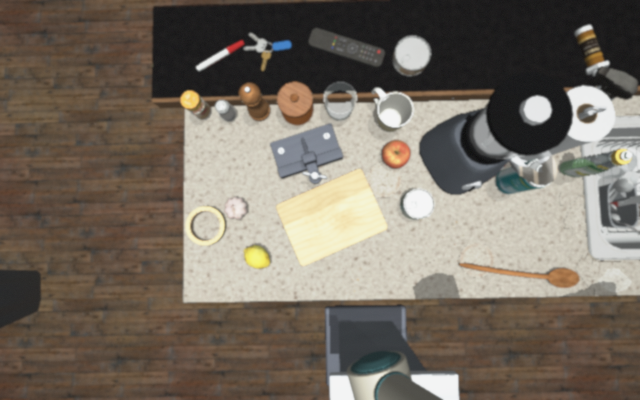

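View pics/scene1.png

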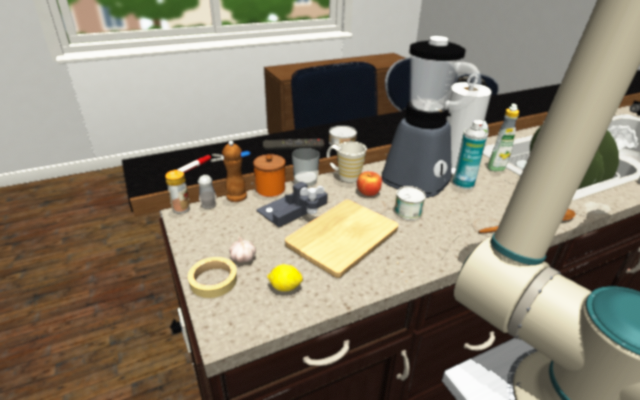

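The top view shows the board at about (332,217), the clamp base at (307,152) with the screw at (315,176), the tin at (417,203) and the lemon at (258,257). I'll measure the yaw of both board and clamp.

Run:
```python
from h import *
c=snap("top","top2.png",(262,115,397,272),3.8)
for n,z in [("board",.021),("clamp",.034)]:
    for m in models.regions_of(n,"top")[:2]:
        k=m["mask"].astype(np.uint8); print(n,m["conf"],k.sum())
        if n=="board":
            pts=cv2.findContours(k,0,2)[0]; pts=max(pts,key=cv2.contourArea)[:,0]
            w=np.array([ray(c,u,v,z)[:2] for u,v in pts]).astype(np.float32)
            (ce,sz,a)=cv2.minAreaRect(w); b=cv2.boxPoints((ce,sz,a)); print(ce,sz,a,b.round(3).tolist())
        else:
            pts=max(cv2.findContours(k,0,2)[0],key=cv2.contourArea)[:,0]
            w=np.array([ray(c,u,v,.034)[:2] for u,v in pts]).astype(np.float32)
            (ce,sz,a)=cv2.minAreaRect(w); print(ce,sz,a,cv2.boxPoints((ce,sz,a)).round(3).tolist())
```

```text
board 0.75 6397
(0.5483313798904419, 0.145694762468338) (0.17469348013401031, 0.2420690953731537) 22.389007568359375 [[0.42100000381469727, 0.2240000069141388], [0.5139999985694885, 0.0010000000474974513], [0.675000011920929, 0.06700000166893005], [0.5830000042915344, 0.29100000858306885]]
board 0.25 113
(0.6510175466537476, 0.1863078773021698) (0.05866793543100357, 0.020525386556982994) 88.753662109375 [[0.6399999856948853, 0.15700000524520874], [0.6610000133514404, 0.15700000524520874], [0.6620000004768372, 0.2150000035762787], [0.640999972820282, 0.2160000056028366]]
clamp 0.9 2725
(0.6965150237083435, 0.19925493001937866) (0.13731788098812103, 0.16929003596305847) 17.384384155273438 [[0.6060000061988831, 0.25999999046325684], [0.656000018119812, 0.09799999743700027], [0.7870000004768372, 0.13899999856948853], [0.7369999885559082, 0.3009999990463257]]
```

View pics/top2.png

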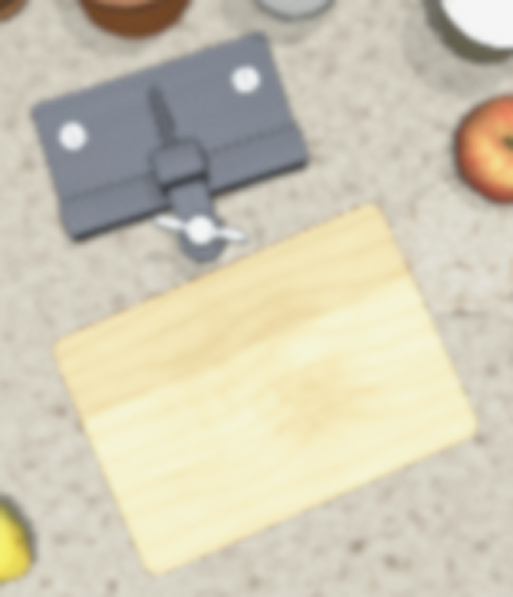

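Clamp origin is about (0.6445, 0.1865) with yaw about 17.5°. The board's yaw is about 22.4°, and the wings give a screw value of about 0.5. I'll move to the pre-push pose.

Emit:
apply_moves --deltas '[[1,[-2,-1.7,0.2],[0,0,0]],[1,[-5.5,-4.6,0.5],[0,0,0.03]],[1,[-9.5,-8,1],[0,0,0.072]],[1,[-13.5,-11.4,1.5],[0,0,0.072]],[1,[-17.5,-14.8,2],[0,0,0.072]],[1,[-21.5,-18.2,2.5],[0,0,0.072]],[1,[-25.5,-21.6,3],[0,0,0.072]],[1,[-25.9,-21.9,3.2],[0,0,0.072]]]'

```text
time_s: 2.15
tool_pos: [0.3198, -0.2091, 0.1733]
tool_rot: [0.807, -0.59, -0.0, -0.001]
force: [0.4, -0.8, -0.3]
gripper_width: 0.0938
```

```bash
cat >> h.py <<'E'
O=np.array([.6445,.1865]); PSI=np.radians(17.5); A=np.array([[np.cos(PSI),np.sin(PSI)],[-np.sin(PSI),np.cos(PSI)]])
def toC(p): return A@(np.asarray(p)[:2]-O)
def toW(p): return A.T@np.asarray(p)+O
def delta(cx,cy,z,s=None):
    "tool-frame shift (cm) to clamp-frame (cx,cy) height z, and yaw turn (tool z) to alignment tool y=-clamp x"
    s=s or env.state(); M=R.from_quat(s["tool_rot"]).as_matrix(); t=np.append(toW([cx,cy]),z)
    ty=-np.append(A[0],0); e=np.arctan2(-(M.T@ty)[0],(M.T@ty)[1])
    print("clampxy",toC(s["tool_pos"]).round(4),"z",round(s["tool_pos"][2],4),"-> d",(M.T@(t-s["tool_pos"])*100).round(2),"turn",round(e,4))
E
python3 -c "
from h import *
st();delta(-.23,-.01,.1)"
```

```text
t 2.15 tcp [ 0.3198 -0.2091  0.1733] F [ 0.4 -0.8 -0.3] w 0.0938173818064994
R
 [[ 0.303 -0.953  0.   ]
 [-0.953 -0.303  0.002]
 [-0.002 -0.001 -1.   ]] q [-0.76  0.    1.92  0.    1.22  0.5 ]
clampxy [-0.4286 -0.2797] z 0.1733 -> d [-26.91 -19.92   7.39] turn 0.0022
```

Emit:
apply_moves --deltas '[[1,[-3,-2.2,0.5],[0,0,0]],[1,[-6.9,-5.1,1.2],[0,0,0]],[1,[-10.8,-8,2],[0,0,0]],[1,[-14.7,-10.9,2.8],[0,0,0]],[1,[-18.6,-13.8,3.6],[0,0,0]],[1,[-22.5,-16.7,5],[0,0,0]],[1,[-25.5,-18.8,6.3],[0,0,0]],[1,[-26.9,-19.9,7.4],[0,0,0]]]'

```text
time_s: 2.95
tool_pos: [0.4297, 0.106, 0.099]
tool_rot: [0.807, -0.59, 0.0, -0.001]
force: [0.4, -0.6, -0.5]
gripper_width: 0.0938
```

```bash
python3 -c "
from h import *
st();delta(-.23,-.01,.007)"
```

```text
t 2.95 tcp [0.4297 0.106  0.099 ] F [ 0.4 -0.6 -0.5] w 0.09377146950840543
R
 [[ 0.303 -0.953  0.001]
 [-0.953 -0.303  0.001]
 [-0.001 -0.001 -1.   ]] q [0.08 0.17 1.94 0.   1.03 1.35]
clampxy [-0.2291 -0.0121] z 0.099 -> d [-0.21  0.1   9.2 ] turn 0.0025
```

Emit:
apply_moves --deltas '[[1,[-0.2,0,2.5],[0,0,0]],[1,[-0.2,0,5.5],[0,0,0]],[1,[-0.2,0,8],[0,0,0]],[1,[-0.2,0,9],[0,0,0]],[1,[-0.2,0,9],[0,0,0]],[1,[-0.2,-1,9],[0,0,0]],[1,[-0.2,-2,9],[0,0,0]],[1,[-0.2,-3,9],[0,0,0]]]'

```text
time_s: 3.75
tool_pos: [0.4558, 0.1138, 0.0103]
tool_rot: [0.807, -0.591, -0.001, 0.002]
force: [-11.0, -2.9, 6.4]
gripper_width: 0.0939
```

Emit:
apply_moves --deltas '[[1,[0,-0.7,0],[0,0,0]],[1,[0,-1.4,0],[0,0,0]],[1,[0,-2.1,0],[0,0,0]],[1,[0,-2.8,0],[0,0,0]],[1,[0,-3.5,0],[0,0,0]],[1,[0,-4.0,0],[0,0,0]],[1,[0,-4.4,0],[0,0,0]],[1,[0,-4.7,0],[0,0,0]]]'

```text
time_s: 4.55
tool_pos: [0.4994, 0.1275, 0.0094]
tool_rot: [0.806, -0.591, -0.002, 0.002]
force: [-8.2, -3.6, 7.4]
gripper_width: 0.0941
```

Run:
```python
from h import *
st();delta(-.148,-.01,.009)
c=snap("top","top3.png",(262,115,397,272),3.8)
```

```text
t 4.55 tcp [0.4994 0.1275 0.0094] F [-8.2 -3.6  7.4] w 0.09412410964863892
R
 [[ 0.3   -0.954 -0.006]
 [-0.954 -0.3   -0.001]
 [-0.     0.006 -1.   ]] q [ 0.12  0.38  1.9  -0.    0.86  1.38]
clampxy [-0.1561 -0.0126] z 0.0094 -> d [-0.26 -0.81  0.03] turn -0.0003
```

View pics/top3.png

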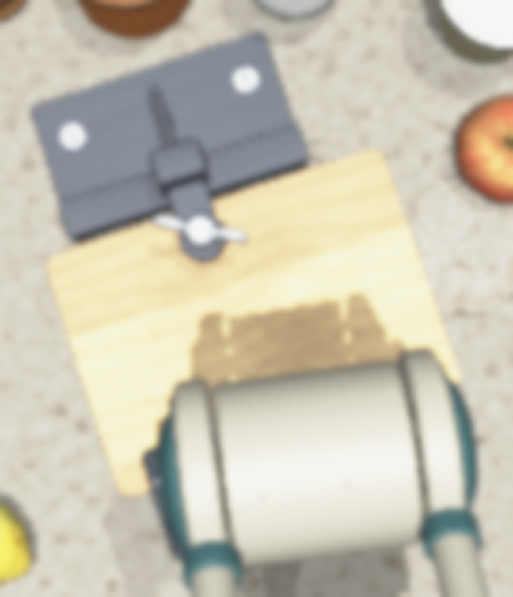

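The board is aligned and about 8 mm short, with its far edge running from crop pixel (50,258) to (375,152), parallel to the stop. I'll push on in small steps.

Emit:
apply_moves --deltas '[[1,[0,-0.3,0],[0,0,0]],[1,[0,-0.5,0],[0,0,0]],[1,[0,-0.7,0],[0,0,0]],[1,[0,-0.8,0],[0,0,0]],[1,[0,-0.9,0],[0,0,0]],[1,[0,-1.0,0],[0,0,0]],[1,[0,-1.0,0],[0,0,0]],[1,[0,-1.0,0],[0,0,0]]]'

```text
time_s: 5.4
tool_pos: [0.5032, 0.1288, 0.0095]
tool_rot: [0.806, -0.591, -0.005, 0.007]
force: [-15.9, -7.2, 14.6]
gripper_width: 0.0936
```

Emit:
apply_moves --deltas '[[1,[0,-0.1,0],[0,0,0]],[1,[0,-0.2,0],[0,0,0]],[1,[0,-0.3,0],[0,0,0]],[1,[0,-0.4,0],[0,0,0]],[1,[0,-0.5,0],[0,0,0]],[1,[0,-0.5,0],[0,0,0]],[1,[0,-0.5,0],[0,0,0]],[1,[0,-0.5,0],[0,0,0]]]'

```text
time_s: 6.2
tool_pos: [0.5032, 0.1288, 0.0095]
tool_rot: [0.807, -0.591, -0.008, 0.01]
force: [-22.1, -9.5, 22.5]
gripper_width: 0.0942
```

Run:
```python
from h import *
st();delta(-.148,-.01,.009)
c=snap("top","top4.png",(262,115,397,272),3.8)
for cam in ["top","scene"]:
    if cam=="scene": snap(cam)
    for n in ["board_far_edge","back_stop"]:
        r=models.landmark_of(n,cam); print(cam,n,[(toC(x["point"]).round(4),round(x["conf"],2)) for x in r[:2]])
```

```text
t 6.2 tcp [0.5032 0.1288 0.0095] F [-22.1  -9.5  22.5] w 0.09421630594279093
R
 [[ 0.301 -0.953 -0.025]
 [-0.953 -0.301 -0.007]
 [-0.     0.026 -1.   ]] q [ 0.12  0.4   1.88 -0.01  0.89  1.39]
clampxy [-0.1521 -0.0125] z 0.0095 -> d [-0.25 -0.41  0.04] turn 0.0008
top board_far_edge [(array([ 0.0243, -0.0155]), 0.95)]
top back_stop [(array([0.0334, 0.0035]), 0.91)]
scene board_far_edge [(array([ 0.0276, -0.0127]), 0.69), (array([-0.1437,  0.1982]), 0.44)]
scene back_stop [(array([ 0.0286, -0.0019]), 0.57)]
```

View pics/top4.png

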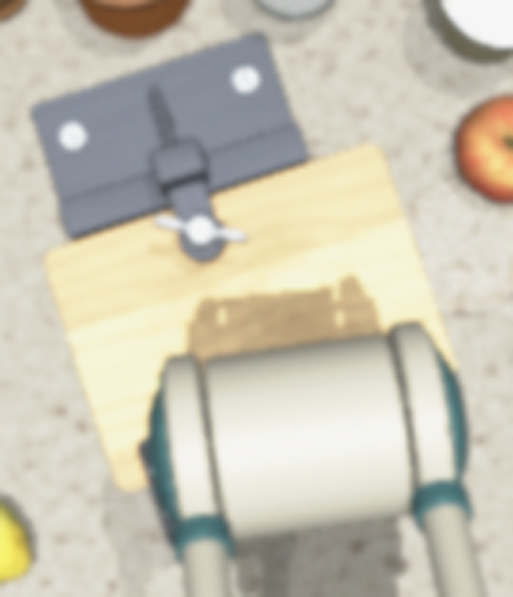

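The board is flush: far edge from crop pixel (47,255) to (375,147) along the stop, and it stays put under a push of about 24 N. I'll back off, rise, close the fingers and go to the screw.

Emit:
apply_moves --deltas '[[1,[0,0.6,0],[0,0,0]],[1,[0,1.2,0],[0,0,0]],[1,[0,2.2,0],[0,0,0]],[1,[0,4,0],[0,0,0]],[0,[0,4,-3.5],[0,0,0]],[-1,[0,4,-7.5],[0,0,0]],[-1,[0,4,-11],[0,0,0]],[-1,[0,4,-12],[0,0,0]]]' --grip_force 20

```text
time_s: 7.3
tool_pos: [0.4824, 0.1211, 0.134]
tool_rot: [0.806, -0.592, 0.004, -0.004]
force: [0.8, 0.1, -0.3]
gripper_width: 0.0654
```

Run:
```python
from h import *
st();delta(.008,-.033,.125)
```

```text
t 7.3 tcp [0.4824 0.1211 0.134 ] F [ 0.8  0.1 -0.3] w 0.06536797101349134
R
 [[ 0.3   -0.954  0.012]
 [-0.954 -0.3    0.001]
 [ 0.002 -0.011 -1.   ]] q [0.11 0.21 1.79 0.   1.13 1.37]
clampxy [-0.1742 -0.0137] z 0.134 -> d [  1.92 -18.21   1.11] turn -0.0007
```

Emit:
apply_moves --deltas '[[-1,[0.3,-2,0.1],[0,0,0]],[-1,[0.7,-5,0.3],[0,0,0]],[-1,[1,-8,0.5],[0,0,0]],[-1,[1.4,-11,0.6],[0,0,0]],[-1,[1.7,-14,0.7],[0,0,0]],[-1,[1.9,-16.5,0.8],[0,0,0]],[-1,[1.9,-18.2,0.8],[0,0,0]],[-1,[1.9,-18.2,0.8],[0,0,0]]]'

```text
time_s: 8.1
tool_pos: [0.6598, 0.1575, 0.1198]
tool_rot: [0.806, -0.592, 0.0, -0.001]
force: [-0.9, 0.3, 0.0]
gripper_width: 0.0019
```

Run:
```python
from h import *
st();delta(.008,-.033,.073)
c=snap("scene","s2.png",(240,120,460,280),3.6)
for n in ["wings","board_far_edge","clamp"]:
    r=models.landmark_of(n,"scene"); print(n,[(toC(x["point"]).round(4),x["point"][2],round(x["conf"],2)) for x in r[:2]])
```

```text
t 8.1 tcp [0.6598 0.1575 0.1198] F [-0.9  0.3  0. ] w 0.0019475997082911121
R
 [[ 0.3   -0.954  0.001]
 [-0.954 -0.3    0.   ]
 [ 0.    -0.001 -1.   ]] q [0.13 0.48 1.4  0.   1.26 1.4 ]
clampxy [ 0.0059 -0.0322] z 0.1198 -> d [ 0.07 -0.2   4.68] turn -0.0006
wings [(array([-0.0018,  0.0004]), 0.0929, 0.7)]
board_far_edge [(array([ 0.0273, -0.017 ]), 0.0071, 0.88)]
clamp [(array([-0.0006,  0.0011]), -0.0024, 0.96)]
```

View pics/s2.png

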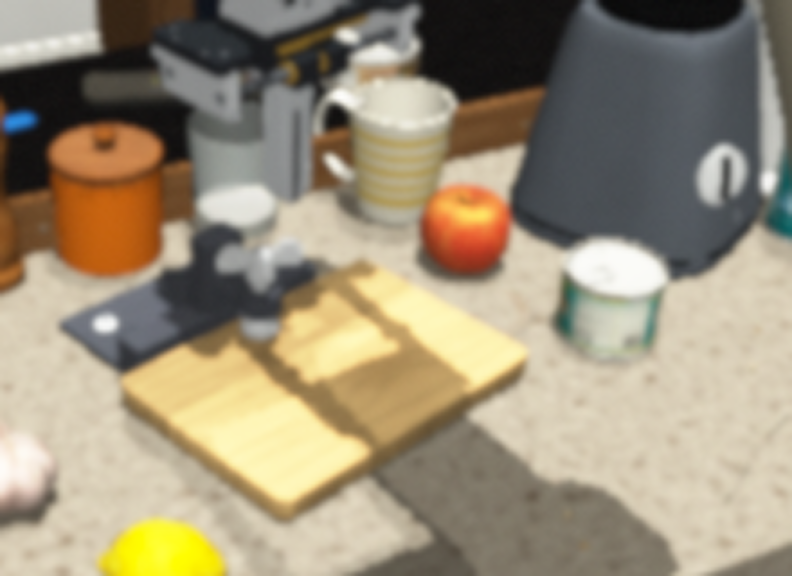

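The scene view shows the board against the stop, the bystanders undisturbed, and the fingers above and right of the screw with wings at crop pixel (260,262). I'll descend and compute the stroke table.

Emit:
apply_moves --deltas '[[-1,[0.1,-0.1,1],[0,0,0]],[-1,[0.1,-0.2,2],[0,0,0]],[-1,[0.1,-0.2,3],[0,0,0]],[-1,[0.1,-0.2,4],[0,0,0]],[-1,[0.1,-0.2,4.7],[0,0,0]],[-1,[0.1,-0.2,4.7],[0,0,0]],[-1,[0.1,-0.2,4.7],[0,0,0]],[-1,[0.1,-0.2,4.7],[0,0,0]]]'

```text
time_s: 9.1
tool_pos: [0.66, 0.1568, 0.0749]
tool_rot: [0.806, -0.592, 0.0, -0.0]
force: [0.0, 0.6, 1.1]
gripper_width: 0.0004
```

```bash
cat >> h.py <<'E'
def arc(a0,a1,n,r=26,s=None,extra=()):
    s=s or env.state(); x0,y0=toC(s["tool_pos"])*100; rows=[]
    for t in np.radians(np.linspace(a0,a1,n)):
        rows.append([round(-(r*np.sin(t)/10-y0),1),round(-(r*np.cos(t)/10-x0),1)])
    print(rows)
E
python3 - <<'E'
from h import *
st(); arc(-90,-298,16)
E
```

```text
t 9.1 tcp [0.66   0.1568 0.0749] F [0.  0.6 1.1] w 0.0004109000000400058
R
 [[ 0.3   -0.954  0.001]
 [-0.954 -0.3    0.   ]
 [ 0.    -0.001 -1.   ]] q [ 0.13  0.51  1.46 -0.    1.17  1.4 ]
[[np.float64(-0.7), np.float64(0.6)], [np.float64(-0.8), np.float64(1.2)], [np.float64(-1.0), np.float64(1.8)], [np.float64(-1.4), np.float64(2.3)], [np.float64(-1.8), np.float64(2.7)], [np.float64(-2.4), np.float64(3.0)], [np.float64(-3.0), np.float64(3.2)], [np.float64(-3.6), np.float64(3.2)], [np.float64(-4.2), np.float64(3.0)], [np.float64(-4.8), np.float64(2.7)], [np.float64(-5.3), np.float64(2.3)], [np.float64(-5.6), np.float64(1.8)], [np.float64(-5.8), np.float64(1.2)], [np.float64(-5.9), np.float64(0.6)], [np.float64(-5.8), np.float64(-0.1)], [np.float64(-5.6), np.float64(-0.6)]]
```

Emit:
apply_moves --deltas '[[-1,[-0.7,0.6,0],[0,0,0]],[-1,[-0.8,1.2,0],[0,0,0]],[-1,[-1.0,1.8,0],[0,0,0]],[-1,[-1.4,2.3,0],[0,0,0]],[-1,[-1.8,2.7,0],[0,0,0]],[-1,[-2.4,3.0,0],[0,0,0]],[-1,[-3.0,3.2,0],[0,0,0]],[-1,[-3.6,3.2,0],[0,0,0]]]'

```text
time_s: 9.9
tool_pos: [0.6166, 0.1817, 0.0742]
tool_rot: [0.806, -0.592, -0.001, 0.001]
force: [0.5, -2.6, -1.4]
gripper_width: 0.0005
```

Run:
```python
from h import *
s=st(); print(toC(s["tool_pos"])); arc(-198,-298,8)
c=snap("top","t5.png",(280,140,350,200),8)
```

```text
t 9.9 tcp [0.6166 0.1817 0.0742] F [ 0.5 -2.6 -1.4] w 0.0005207306880420454
R
 [[ 0.3   -0.954 -0.003]
 [-0.954 -0.3   -0.   ]
 [-0.     0.003 -1.   ]] q [0.18 0.47 1.54 0.   1.13 1.44]
[-0.02804875  0.00378285]
[[np.float64(-0.4), np.float64(-0.3)], [np.float64(-1.0), np.float64(-0.6)], [np.float64(-1.5), np.float64(-1.0)], [np.float64(-1.9), np.float64(-1.5)], [np.float64(-2.1), np.float64(-2.1)], [np.float64(-2.2), np.float64(-2.8)], [np.float64(-2.1), np.float64(-3.4)], [np.float64(-1.9), np.float64(-4.0)]]
```

View pics/t5.png

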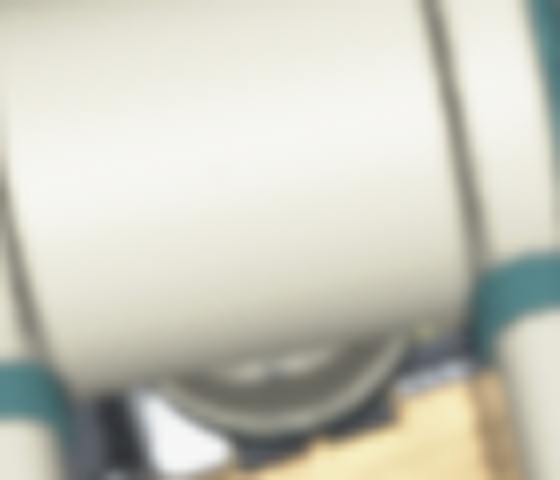

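The arm hides most of the top view, but a wing tip shows at crop pixel (185,440), to the front-left ahead of the finger. With about 2.7 N of push force, the wing is following. I'll carry on with the stroke.

Emit:
apply_moves --deltas '[[-1,[-0.4,-0.3,0],[0,0,0]],[-1,[-1.0,-0.6,0],[0,0,0]],[-1,[-1.5,-1.0,0],[0,0,0]],[-1,[-1.9,-1.5,0],[0,0,0]],[-1,[-2.1,-2.1,0],[0,0,0]],[-1,[-2.2,-2.8,0],[0,0,0]],[-1,[-2.1,-3.4,0],[0,0,0]],[-1,[-1.9,-4.0,0],[0,0,0]]]'

```text
time_s: 10.75
tool_pos: [0.6517, 0.2125, 0.0745]
tool_rot: [0.806, -0.592, -0.0, -0.001]
force: [-1.6, 0.3, -0.5]
gripper_width: 0.0004
```

Run:
```python
from h import *
s=st(); print(toC(s["tool_pos"])); delta(.006,-.033,.125)
```

```text
t 10.75 tcp [0.6517 0.2125 0.0745] F [-1.6  0.3 -0.5] w 0.0004470040597437194
R
 [[ 0.3   -0.954  0.001]
 [-0.954 -0.3    0.001]
 [-0.001 -0.001 -1.   ]] q [0.21 0.52 1.44 0.   1.18 1.48]
[0.01465316 0.0226443 ]
clampxy [0.0147 0.0226] z 0.0745 -> d [ 5.56  0.86 -5.06] turn -0.0006
```

Emit:
apply_moves --deltas '[[-1,[0,0,-1.5],[0,0,0]],[-1,[0,0,-3.5],[0,0,0]],[-1,[0,0,-5],[0,0,0]],[-1,[1.5,0.3,-5],[0,0,0]],[-1,[3.5,0.6,-5],[0,0,0]],[-1,[5,0.9,-5],[0,0,0]],[-1,[5.6,0.9,-5],[0,0,0]],[-1,[5.6,0.9,-5],[0,0,0]]]'

```text
time_s: 11.55
tool_pos: [0.659, 0.1536, 0.1236]
tool_rot: [0.806, -0.593, -0.0, 0.0]
force: [0.6, 0.2, -1.0]
gripper_width: 0.0004
```

Run:
```python
from h import *
s=st(); delta(.006,-.033,.072)
c=snap("scene","s3.png",(285,165,345,225),9)
z=.087; ax=np.append(O,z); print("axis",(proj(c,ax)-[285,165])*9)
for v in np.arange(2.4,4.2,.3):
    a=[]
    for sg in (1,-1):
        ang=PSI+np.pi/2-v; p=ax+sg*.028*np.array([np.cos(ang),np.sin(ang),0]); a.append(((proj(c,p)-[285,165])*9).round(0).tolist())
    print(round(v,1),a)
```

```text
t 11.55 tcp [0.659  0.1536 0.1236] F [ 0.6  0.2 -1. ] w 0.0004256819704411295
R
 [[ 0.298 -0.955 -0.001]
 [-0.955 -0.298 -0.   ]
 [-0.     0.001 -1.   ]] q [ 0.13  0.48  1.39 -0.    1.27  1.39]
clampxy [ 0.004  -0.0358] z 0.1236 -> d [-0.28 -0.21  5.16] turn -0.0032
axis [235.44628057 236.92459727]
2.4 [[245.0, 184.0], [225.0, 292.0]]
2.7 [[274.0, 188.0], [195.0, 288.0]]
3.0 [[300.0, 196.0], [169.0, 279.0]]
3.3 [[320.0, 208.0], [149.0, 266.0]]
3.6 [[333.0, 223.0], [137.0, 251.0]]
3.9 [[337.0, 239.0], [133.0, 235.0]]
4.2 [[333.0, 255.0], [139.0, 219.0]]
```

View pics/s3.png

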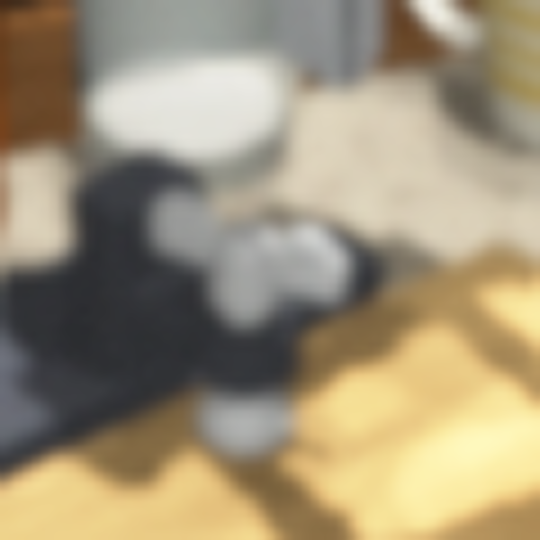

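The wings run from crop pixel (165,225) to (340,265). Against the projection table that gives v ≈ 4.2, which fits one full stroke. Now stroke two.

Emit:
apply_moves --deltas '[[-1,[-0.3,-0.2,1.5],[0,0,0]],[-1,[-0.3,-0.2,3.5],[0,0,0]],[-1,[-0.3,-0.2,4.8],[0,0,0]],[-1,[-0.3,-0.2,5.1],[0,0,0]],[-1,[-0.9,0.4,5.1],[0,0,0]],[-1,[-1.1,1.0,5.1],[0,0,0]],[-1,[-1.3,1.6,5.1],[0,0,0]],[-1,[-1.7,2.1,5.1],[0,0,0]]]'

```text
time_s: 12.4
tool_pos: [0.6367, 0.1636, 0.075]
tool_rot: [0.806, -0.591, 0.004, -0.001]
force: [6.0, -7.1, -2.8]
gripper_width: 0.0006
```

Run:
```python
from h import *
s=st(); print(toC(s["tool_pos"])); arc(-146,-300,12)
```

```text
t 12.4 tcp [0.6367 0.1636 0.075 ] F [ 6.  -7.1 -2.8] w 0.0005942290101156384
R
 [[ 0.301 -0.954  0.008]
 [-0.954 -0.301 -0.003]
 [ 0.006 -0.007 -1.   ]] q [ 0.15  0.48  1.51 -0.    1.14  1.42]
[-0.01430066 -0.01954124]
[[np.float64(-0.5), np.float64(0.7)], [np.float64(-1.1), np.float64(1.0)], [np.float64(-1.7), np.float64(1.2)], [np.float64(-2.3), np.float64(1.1)], [np.float64(-2.9), np.float64(1.0)], [np.float64(-3.5), np.float64(0.7)], [np.float64(-3.9), np.float64(0.2)], [np.float64(-4.3), np.float64(-0.3)], [np.float64(-4.5), np.float64(-0.9)], [np.float64(-4.6), np.float64(-1.5)], [np.float64(-4.5), np.float64(-2.1)], [np.float64(-4.2), np.float64(-2.7)]]
```

Emit:
apply_moves --deltas '[[-1,[-0.4,0.5,0],[0,0,0]],[-1,[-0.8,0.8,0],[0,0,0]],[-1,[-1.3,1.0,0],[0,0,0]],[-1,[-1.7,1.1,0],[0,0,0]],[-1,[-2.3,1.1,0],[0,0,0]],[-1,[-2.9,1.0,0],[0,0,0]],[-1,[-3.5,0.7,0],[0,0,0]],[-1,[-3.9,0.3,0],[0,0,0]]]'

```text
time_s: 13.2
tool_pos: [0.6184, 0.2027, 0.0731]
tool_rot: [0.806, -0.591, -0.001, 0.0]
force: [-1.2, -1.4, 0.1]
gripper_width: 0.0005
```

Run:
```python
from h import *
s=st(); print(toC(s["tool_pos"])); arc(-235,-300,8)
```

```text
t 13.2 tcp [0.6184 0.2027 0.0731] F [-1.2 -1.4  0.1] w 0.0005421159493583386
R
 [[ 0.301 -0.954 -0.002]
 [-0.954 -0.301  0.   ]
 [-0.001  0.001 -1.   ]] q [0.21 0.48 1.52 0.   1.14 1.47]
[-0.02001009  0.02333722]
[[np.float64(0.2), np.float64(-0.5)], [np.float64(-0.0), np.float64(-0.9)], [np.float64(-0.2), np.float64(-1.3)], [np.float64(-0.2), np.float64(-1.7)], [np.float64(-0.3), np.float64(-2.1)], [np.float64(-0.2), np.float64(-2.5)], [np.float64(-0.1), np.float64(-2.9)], [np.float64(0.1), np.float64(-3.3)]]
```

Emit:
apply_moves --deltas '[[-1,[-0.1,-0.5,0],[0,0,0]],[-1,[-0.2,-0.9,0],[0,0,0]],[-1,[-0.2,-1.3,0],[0,0,0]],[-1,[-0.2,-1.7,0],[0,0,0]],[-1,[-0.2,-2.1,0],[0,0,0]],[-1,[-0.2,-2.5,0],[0,0,0]],[-1,[-0.1,-2.9,0],[0,0,0]],[-1,[0.1,-3.4,0],[0,0,0]]]'

```text
time_s: 14.0
tool_pos: [0.6529, 0.2114, 0.0738]
tool_rot: [0.806, -0.592, 0.0, -0.001]
force: [-2.2, 0.2, 0.4]
gripper_width: 0.0006
```

Emit:
apply_moves --deltas '[[-1,[0,0,-1.5],[0,0,0]],[-1,[0,0,-3.5],[0,0,0]],[-1,[0,0,-5],[0,0,0]],[-1,[1.5,0.3,-5],[0,0,0]],[-1,[3.5,0.6,-5],[0,0,0]],[-1,[5,0.6,-5],[0,0,0]],[-1,[5.6,0.6,-5],[0,0,0]],[-1,[5.6,0.6,-5],[0,0,0]]]'

```text
time_s: 14.8
tool_pos: [0.6633, 0.1538, 0.1226]
tool_rot: [0.806, -0.593, -0.0, 0.0]
force: [-0.2, 0.2, -0.2]
gripper_width: 0.0004
```

Run:
```python
from h import *
s=st(); delta(.006,-.034,.072)
c=snap("scene","s4.png",(285,165,345,225),9)
z=.083; ax=np.append(O,z); print("axis",(proj(c,ax)-[285,165])*9)
for v in np.arange(6,8.1,.3):
    a=[]
    for sg in (1,-1):
        ang=PSI+np.pi/2-v; p=ax+sg*.028*np.array([np.cos(ang),np.sin(ang),0]); a.append(((proj(c,p)-[285,165])*9).round(0).tolist())
    print(round(v,1),a)
```

```text
t 14.8 tcp [0.6633 0.1538 0.1226] F [-0.2  0.2 -0.2] w 0.00041796596792371927
R
 [[ 0.298 -0.955 -0.001]
 [-0.955 -0.298 -0.   ]
 [-0.     0.001 -1.   ]] q [ 0.13  0.48  1.38 -0.    1.27  1.39]
clampxy [ 0.0081 -0.0368] z 0.1226 -> d [-0.28  0.2   5.06] turn -0.0031
axis [235.35338198 249.21564474]
6.0 [[181.0, 296.0], [288.0, 204.0]]
6.3 [[157.0, 285.0], [311.0, 214.0]]
6.6 [[141.0, 271.0], [327.0, 228.0]]
6.9 [[134.0, 255.0], [336.0, 244.0]]
7.2 [[136.0, 239.0], [336.0, 260.0]]
7.5 [[146.0, 224.0], [326.0, 275.0]]
7.8 [[164.0, 211.0], [309.0, 289.0]]
```

View pics/s4.png

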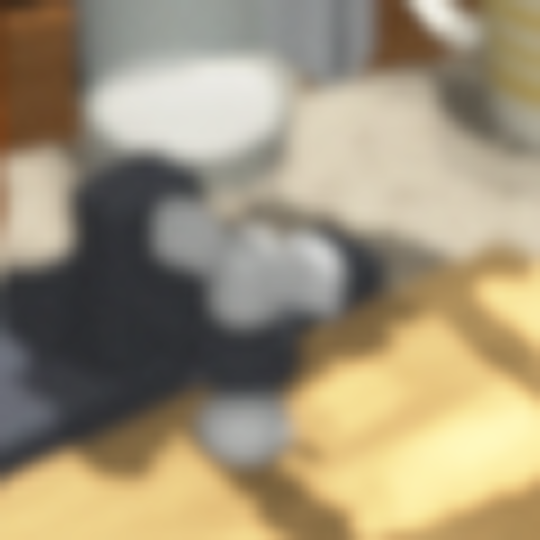

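The wings run from crop pixel (170,235) to (335,275), so v ≈ 7.4. The last stroke should meet the end stop after about 1.2 rad more.

Emit:
apply_moves --deltas '[[-1,[-0.2,0.2,1.5],[0,0,0]],[-1,[-0.2,0.2,3.5],[0,0,0]],[-1,[-0.2,0.2,4.8],[0,0,0]],[-1,[-0.2,0.2,5.1],[0,0,0]],[-1,[-0.5,0.8,5.1],[0,0,0]],[-1,[-0.8,1.4,5.1],[0,0,0]],[-1,[-1.2,2.0,5.1],[0,0,0]],[-1,[-1.5,2.6,5.1],[0,0,0]]]'

```text
time_s: 15.65
tool_pos: [0.6344, 0.1622, 0.0736]
tool_rot: [0.806, -0.591, 0.002, -0.001]
force: [3.0, -0.6, -0.1]
gripper_width: 0.0001
```

Run:
```python
from h import *
s=st(); print(toC(s["tool_pos"])); arc(-140,-230,10,27)
```

```text
t 15.65 tcp [0.6344 0.1622 0.0736] F [ 3.  -0.6 -0.1] w 0.00011256168281576509
R
 [[ 0.3   -0.954  0.004]
 [-0.954 -0.3   -0.   ]
 [ 0.002 -0.003 -1.   ]] q [ 0.14  0.48  1.52 -0.    1.14  1.41]
[-0.01690451 -0.02018041]
[[np.float64(-0.3), np.float64(0.4)], [np.float64(-0.7), np.float64(0.6)], [np.float64(-1.1), np.float64(0.8)], [np.float64(-1.5), np.float64(1.0)], [np.float64(-2.0), np.float64(1.0)], [np.float64(-2.5), np.float64(1.0)], [np.float64(-2.9), np.float64(0.8)], [np.float64(-3.4), np.float64(0.6)], [np.float64(-3.8), np.float64(0.4)], [np.float64(-4.1), np.float64(0.0)]]
```

Emit:
apply_moves --deltas '[[-1,[-0.3,0.4,0],[0,0,0]],[-1,[-0.5,0.5,0],[0,0,0]],[-1,[-0.7,0.6,0],[0,0,0]],[-1,[-0.9,0.7,0],[0,0,0]],[-1,[-1.1,0.8,0],[0,0,0]],[-1,[-1.3,0.9,0],[0,0,0]],[-1,[-1.5,1.0,0],[0,0,0]],[-1,[-1.6,1.0,0],[0,0,0]]]'

```text
time_s: 16.45
tool_pos: [0.6205, 0.1725, 0.0727]
tool_rot: [0.806, -0.591, 0.002, 0.001]
force: [2.6, -5.4, 0.8]
gripper_width: 0.0002
```

Emit:
apply_moves --deltas '[[-1,[-0.2,0,0],[0,0,0]],[-1,[-0.4,0,0],[0,0,0]],[-1,[-0.6,0,0],[0,0,0]],[-1,[-0.7,0,0],[0,0,0]],[-1,[-0.8,0,0],[0,0,0]],[-1,[-0.9,0,0],[0,0,0]],[-1,[-0.9,0,0],[0,0,0]],[-1,[-0.9,0,0],[0,0,0]]]'

```text
time_s: 17.25
tool_pos: [0.616, 0.1811, 0.072]
tool_rot: [0.806, -0.591, 0.0, 0.002]
force: [-0.2, -5.5, 0.7]
gripper_width: 0.0001
```

Run:
```python
from h import *
s=st(); print(toC(s["tool_pos"]),A@s["force"][:2])
```

```text
t 17.25 tcp [0.616  0.1811 0.072 ] F [-0.2 -5.5  0.7] w 9.694771362950489e-05
R
 [[ 0.3   -0.954 -0.002]
 [-0.954 -0.3   -0.003]
 [ 0.003  0.003 -1.   ]] q [ 0.18  0.47  1.55 -0.    1.13  1.45]
[-0.02884515  0.00343677] [-1.81125592 -5.22518297]
```

Emit:
apply_moves --deltas '[[-1,[-0.2,-0.1,0],[0,0,0]],[-1,[-0.3,-0.1,0],[0,0,0]],[-1,[-0.4,-0.2,0],[0,0,0]],[-1,[-0.5,-0.2,0],[0,0,0]],[-1,[-0.6,-0.3,0],[0,0,0]],[-1,[-0.7,-0.4,0],[0,0,0]],[-1,[-0.7,-0.4,0],[0,0,0]],[-1,[-0.7,-0.4,0],[0,0,0]]]'

```text
time_s: 18.05
tool_pos: [0.6163, 0.1837, 0.0718]
tool_rot: [0.807, -0.591, 0.002, 0.007]
force: [-1.3, -17.0, 3.0]
gripper_width: 0.0005
```

Run:
```python
from h import *
s=st(); print(toC(s["tool_pos"]),A@s["force"][:2])
```

```text
t 18.05 tcp [0.6163 0.1837 0.0718] F [ -1.3 -17.    3. ] w 0.00046368969560803286
R
 [[ 0.302 -0.953 -0.005]
 [-0.953 -0.302 -0.013]
 [ 0.011  0.009 -1.   ]] q [ 0.19  0.47  1.54 -0.01  1.14  1.46]
[-0.02772522  0.00578335] [ -6.35862069 -15.77532467]
```

Emit:
apply_moves --deltas '[[-1,[-0.1,-0.1,0],[0,0,0]],[-1,[-0.2,-0.1,0],[0,0,0]],[-1,[-0.3,-0.1,0],[0,0,0]],[-1,[-0.4,-0.2,0],[0,0,0]],[-1,[-0.4,-0.2,0],[0,0,0]],[-1,[-0.4,-0.2,0],[0,0,0]],[-1,[-0.4,-0.2,0],[0,0,0]],[-1,[-0.4,-0.2,0],[0,0,0]]]'

```text
time_s: 18.85
tool_pos: [0.6165, 0.1848, 0.0718]
tool_rot: [0.807, -0.591, 0.003, 0.009]
force: [-1.5, -23.2, 4.4]
gripper_width: 0.0006
```

Run:
```python
from h import *
s=st(); print(toC(s["tool_pos"]),A@s["force"][:2])
```

```text
t 18.85 tcp [0.6165 0.1848 0.0718] F [ -1.5 -23.2   4.4] w 0.0006413266204233946
R
 [[ 0.302 -0.953 -0.007]
 [-0.953 -0.302 -0.018]
 [ 0.016  0.012 -1.   ]] q [ 0.19  0.48  1.53 -0.02  1.14  1.46]
[-0.02722896  0.00677619] [ -8.36916727 -21.64879647]
```

It's tight: 23 N at the wing, with no real movement. I'll back off sideways, lift and clear the view.

Emit:
apply_moves --deltas '[[-1,[0.8,0.3,0],[0,0,0]],[-1,[1.6,0.6,0],[0,0,0]],[-1,[2.6,1.0,0],[0,0,0]],[-1,[3.6,1.2,0],[0,0,0]],[-1,[3.8,1.5,-2],[0,0,0]],[-1,[3.8,3,-5],[0,0,0]],[-1,[3.8,6,-8],[0,0,0]],[-1,[3.8,9,-10],[0,0,0]]]'

```text
time_s: 19.65
tool_pos: [0.5451, 0.1322, 0.1742]
tool_rot: [0.806, -0.591, 0.001, -0.001]
force: [-0.2, -0.3, 0.3]
gripper_width: 0.0007
```

Emit:
apply_moves --deltas '[[-1,[3,1,0],[0,0,0]],[-1,[7,3,0],[0,0,0]],[-1,[11,5,0],[0,0,0]],[-1,[15,7,0],[0,0,0]],[-1,[19,9,0],[0,0,0]],[-1,[23,11,0],[0,0,0]],[-1,[25,12,0],[0,0,0]],[-1,[25,12,0],[0,0,0]]]'

```text
time_s: 20.45
tool_pos: [0.5051, -0.1452, 0.1725]
tool_rot: [0.805, -0.593, 0.0, 0.0]
force: [0.0, 1.0, -0.0]
gripper_width: 0.0005
```

Run:
```python
from h import *
s=st(); print(toC(s["tool_pos"]))
for cam in ["scene","top"]:
    c=snap(cam,cam+"9.png",(285,165,345,225) if cam=="scene" else (262,115,397,272),9 if cam=="scene" else 3.8)
    for n in ["board_far_edge","back_stop","wings","clamp_foot","garlic","lemon","apple","tin"]:
        r=models.landmark_of(n,cam); print(cam,n,[(toC(x["point"]).round(4),np.round(x["point"],3),round(x["conf"],2)) for x in r[:1]])
    if cam=="top": x0,y0,k=262,115,3.8
    else: x0,y0,k=285,165,9
    ax=np.append(O,.083)
    for v in np.arange(7.2,8.8,.3):
        ang=PSI+np.pi/2-v
        print(round(v,1),[((proj(c,ax+sg*.028*np.array([np.cos(ang),np.sin(ang),0]))-[x0,y0])*k).round(0).tolist() for sg in (1,-1)])
k=models.regions_of("board","top")[0]["mask"].astype(np.uint8); pts=max(cv2.findContours(k,0,2)[0],key=cv2.contourArea)[:,0]
print(cv2.minAreaRect(np.array([ray(c,u,v,.021)[:2] for u,v in pts]).astype(np.float32)))
a=cv2.imread("pics/scene9.png");b=cv2.imread("pics/top9.png");b=cv2.resize(b,(464,540));a=cv2.resize(a,(336,336));im=np.zeros((540,800,3),np.uint8);im[:,:464]=b;im[:336,464:]=a;cv2.imwrite("pics/fin.png",im)
```

```text
t 20.45 tcp [ 0.5051 -0.1452  0.1725] F [ 0.  1. -0.] w 0.0005380351249747589
R
 [[ 0.296 -0.955  0.001]
 [-0.955 -0.296 -0.001]
 [ 0.001 -0.    -1.   ]] q [-0.41  0.22  1.66 -0.    1.25  0.86]
[-0.23270151 -0.2744166 ]
scene board_far_edge [(array([ 0.0259, -0.014 ]), array([0.673, 0.181, 0.008]), 0.84)]
scene back_stop [(array([ 0.0284, -0.0021]), array([0.672, 0.193, 0.008]), 0.71)]
scene wings [(array([-0.0016, -0.0015]), array([0.643, 0.185, 0.084]), 0.67)]
scene clamp_foot [(array([-0.0042, -0.0062]), array([ 0.642,  0.179, -0.008]), 0.49)]
scene garlic [(array([-0.0071,  0.2077]), array([0.575, 0.382, 0.002]), 0.92)]
scene lemon [(array([ 0.0273, -0.0122]), array([0.674, 0.183, 0.006]), 0.38)]
scene apple [(array([-0.0052, -0.2128]), array([ 0.704, -0.018, -0.001]), 0.7)]
scene tin [(array([-0.1458, -0.2214]), array([ 0.572, -0.068, -0.   ]), 0.88)]
7.2 [[136.0, 239.0], [336.0, 260.0]]
7.5 [[146.0, 224.0], [326.0, 275.0]]
7.8 [[164.0, 211.0], [309.0, 289.0]]
8.1 [[189.0, 202.0], [284.0, 299.0]]
8.4 [[217.0, 197.0], [255.0, 304.0]]
8.7 [[247.0, 196.0], [224.0, 305.0]]
top board
[... 186 characters left out ...]
024]), array([0.646, 0.185, 0.085]), 0.59)]
top clamp_foot [(array([-0.0019, -0.0006]), array([ 0.643,  0.185, -0.004]), 0.67)]
top garlic [(array([-0.004,  0.214]), array([0.576, 0.389, 0.004]), 0.58)]
top lemon []
top apple [(array([-0.0081, -0.2111]), array([ 0.7  , -0.017,  0.006]), 0.64)]
top tin [(array([-0.143 , -0.2246]), array([ 0.576, -0.071, -0.002]), 0.74)]
7.2 [[159.0, 205.0], [233.0, 254.0]]
7.5 [[168.0, 195.0], [224.0, 264.0]]
7.8 [[180.0, 189.0], [212.0, 270.0]]
8.1 [[193.0, 186.0], [200.0, 273.0]]
8.4 [[206.0, 186.0], [186.0, 272.0]]
8.7 [[218.0, 191.0], [174.0, 268.0]]
((0.5941964983940125, 0.15411359071731567), (0.1711861789226532, 0.24227797985076904), 16.963090896606445)
```

View pics/fin.png

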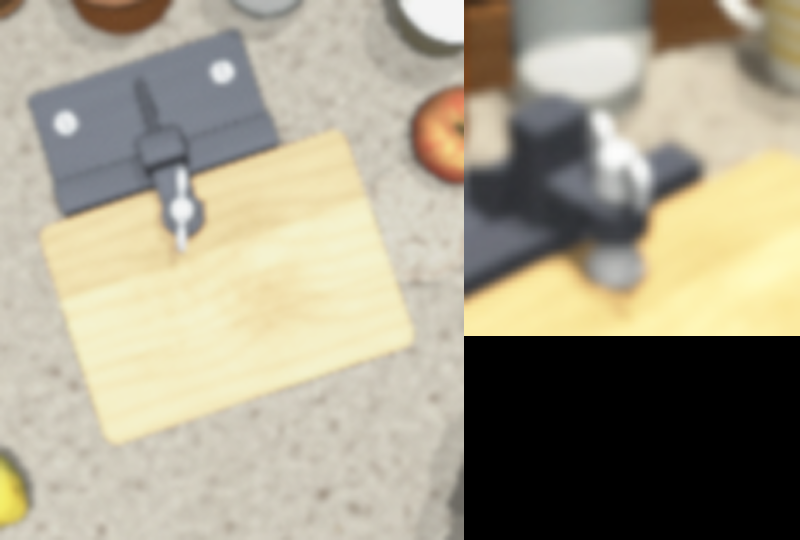

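The final view shows the board flush with the stop: edge from (42,232) to (338,135) in the left panel, yaw 17.0° against the clamp's 17.5°. The wings run from (181,168) to (181,248), giving v ≈ 8.15, which is the value for a tight, released screw. Handing in.

```bash
python3 -c "
from h import *
print(job_done())"
```

```text
the job is handed in; nothing more can be done
None
```

I pushed the board flush against the back stop and tightened the clamp, then handed the job in with the robot's clock at about 21 s of the 53 s limit. The hand-in reports no verdict, so the result below rests on my own checks.

- **Board:** I pushed it with both open fingertips until it stayed put under about 24 N. Its final yaw is 17.0°, against about 17.5° for the clamp. That is about 0.01 rad of skew, within the 0.04 rad limit.
- **Screw:** Three strokes took it from about 0.5 rad to about 4.2, then 7.4, then tight, where it resisted 23 N at the wing. After release the wings show about 8.15 rad, which is where a tight screw should spring back to.
- **Foot force:** I couldn't measure how hard the foot presses on the board. I inferred it from the resistance and the spring-back.
- **Bystanders:** The garlic, apple and tin were found within a few millimetres of where they started. The networks missed the lemon at the end (one low-confidence hit in the wrong place), but the last picture shows it beside the board, where it was before.
- **One disagreement:** The networks put the board's far edge at x = 25.6 to 25.9 mm in the clamp frame, just under the 26 mm limit. Their error is about 4 mm and they also put the stop's face at 28 to 33 mm. I trusted the hard stop under force and the flush edge in the pictures instead.

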